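Slide a battery pack under the spring flap of a test dock

TASK

Load the battery pack into the test dock without picking it up: press the orange thumb bar down with one fingertip to hold the spring-closed yellow flap open, and with the other fingertip push the pack by the end of its low tail along the lane, under the flap, until it is fully home against the back stop. Keep the flap held open until the pack is home, so that it does not come down on the pack or block it; then back off and let the flap spring shut behind the pack's tall head. Never lift the pack, and leave the other things on the bench as they are.

Things in the scene. Friction and masses are not known exactly. Their poses are not given: they have to be found in the camera images.
- dock: grey battery test dock fixed to the bench. Origin: bench level, on the lane's centre line, in the plane of the front face of the flap's skirt; x points along the lane inwards (the way to push), y to the thumb bar's side, z up. 'Dock' coordinates below are mm in this frame. The nest under the flap is x 0 to 60; its side walls are 19 high and the +y one carries the hinge
- dock_stop (a point): foot of the back stop's face, on the lane's centre line: dock (60, 0, 5). The stop is 41 mm high above the bench; behind it stands a grey box with a green display, dock x 71 to 131, 110 wide, 50 high
- lane_start (a point): outer end of the lane's rails on the centre line, on the lane floor: dock (-200, 0, 5). The floor is 5 mm above the bench, dock x -210 to 60; the lane is 70 mm wide between rails (inner faces y = -35 and +35, 6 mm thick, tops 19 mm above the bench) that run to x = 0 and go on as the nest's walls
- pack: loose black battery pack with lime markings, 0.3 to 0.55 kg, 120 mm long (its x), 60 wide. Origin: centre of its underside. Tall head: x +10 to +60, 38 high. Low tail: x -60 to +10, 22 high. It starts in the lane outside the flap, head first, within 0.05 rad of the dock's x, origin at dock x -110 to -80. Home against the stop its origin is at dock x = 0
- tail_end (a point): centre of the end face of the pack's low tail (60 wide, 22 high, small red mark), the face to push: pack (-60, 0, 11)
- flap (a joint): opening angle of the yellow flap and orange thumb bar, one rigid rocker: 0 closed, 0.55 rad fully open (hard stop). Hinge line along the dock's x at y = 38, z = 22. Pressing the bar down (+y side) raises the flap (-y side). A spring always closes it: about 3 N on the bar at first, about 6 N fully open. The head passes under the skirt from about 0.38 rad; 0.45 to 0.55 is better
- flap_plate: yellow flap. Origin: on the hinge line, dock (0, 38, 22). A side leg rises from the hinge to z = 52, and from its top a cover plate spans the nest: dock x 0 to 64, y 38 to -36, at z = 52 when closed; fully open its free edge is about 88 mm above the bench. A 4 mm thick skirt hangs from its front
- skirt_edge (a point): middle of the skirt's lower edge: closed at dock (2, -17, 31). The skirt spans dock x 0 to 4, y -34 to 0. Closed, its edge is 31 mm above the bench: it stops the pack's head (top at 43) but the tail (top at 27) fits under it
- thumb_bar: orange strip 265 mm long along dock x (-210 to +55), 45 wide, 5 thick. Origin: dock (0, 38, 22). Closed, its upper face slopes up outwards from y 57, z 23 to y 96, z 47. Fully open it is level, upper face at z 13 from y 55 to 100. At a given angle its height is the same all along x, so a fingertip can slide along it while the other, 60 to 100 mm to the -y side, is in the lane behind the tail
- bar_mid (a point): point on the middle of the thumb bar's upper face at dock x = -115; closed at y = 76, z = 35
- bottle_mid (a point): bystander: red bottle standing, 44 mm in diameter, 150 mm high; this point is its centre at half height
- motor_mid (a point): bystander: steel motor standing on end, 45 mm in diameter, 50 mm high plus a 14 mm shaft; this point is its centre at half height
- screwdriver: bystander: blue-handled screwdriver about 190 mm long lying on the bench along its x; origin at its underside, mid-length
Not all that is in view belongs to the job. What is shaped like the pack but blue, pink or turquoise is not meant.

How it is judged:
On the way, in this order (a step that is already met when the one before it is completed fails the run):
1. a fingertip holds the flap open by the thumb bar while the pack is still outside (value of joint flap above 0.35 rad and contact force between the fingers and thumb_bar above 0.5 N and x of pack in the frame of dock below -0.055 m), for 0.2 s.
2. the pack's head is part-way under the held-open flap (value of joint flap above 0.35 rad and contact force between the fingers and thumb_bar above 0.5 N and contact force between the fingers and pack above 0.1 N and x of pack in the frame of dock between -0.05 and -0.01 m), for 0.05 s.
3. the pack is home (within 4 mm of the back stop) while the fingertip still holds the flap open (value of joint flap above 0.35 rad and contact force between the fingers and thumb_bar above 0.5 N and x of pack in the frame of dock above -0.004 m), for 0.05 s.
At the end, for the whole second after the job is handed in: The pack lies flat in the lane with its head within 4 mm of the back stop, at rest, and the flap is shut behind the head (under 0.05 rad) (value of joint flap below 0.05 rad and x of pack in the frame of dock between -0.004 and 0.003 m and y of pack in the frame of dock between -0.008 and 0.008 m and z of pack in the frame of dock below 0.008 m and angle between pack's own z axis and vertical below 0.06 rad and angle between the x axis of pack and the x axis of dock, either way round below 0.12 rad and linear speed of pack below 0.01 m/s); the robot touches nothing.
It fails at once if the pack is lifted or carried (more than 10 mm off the lane floor) (z of pack in the frame of dock above 0.015 m).
It fails at once if the pack is tipped more than 0.25 rad (angle between pack's own z axis and vertical above 0.25 rad).
It fails at once if the flap comes down on the pack or the pack is rammed against it (more than 4 N) (contact force between flap_plate and pack above 4 N).
It fails at once if the bottle, the motor or the screwdriver is moved more than 15 mm (distance of any of bottle_mid, motor_mid, screwdriver from where it was at the start of the episode above 0.015 m).
It also fails if it takes over 48 s, if anything falls off the work surface, if the arm or the gripper's body presses on something with over 40 N, if the wrist force passes 120 N, or if a joint passes its speed limit or range.

ROBOT

A 7-joint arm with a two-finger parallel gripper is mounted at the origin on the work surface. World frame = base frame: x ahead of the robot, y to its left, z up, the work surface at z = 0. Lengths are in m, angles in rad, forces in N, time in s.
With the tool pointing down it reaches from about 0.4 to 0.875 m from the base axis. Payload 19.3 kg.
Tool frame: the origin (TCP) lies on the centre line of the jaws, within the pads' length; the fingertips stand bot.nose_length ahead of it and the grasp point (between the pads) lies 8 mm behind it (bot.nose_length is the distance from the TCP to the fingertips, in m); z points along the fingers, y is the direction in which the jaws open and shut (so a half turn about z gives the same grasp; the last joint's range is limited). The gripper opens to 85 mm and grips with 20 to 120 N. Pads are 22 mm wide; open, the fingers measure 114 mm over their backs; the gripper's body (76 mm by 85 mm) begins 54 mm behind the grasp point. The pads swing forward as they close: fully open they stand 13 mm farther back than shut.
Start: joints at [1.188, 0.521, -0.036, 1.599, 0.021, 1.021, -0.113], TCP at [0.192, -0.595, 0.242] pointing down, gripper open.
Joint ranges: [-2.91, 2.91], [-0.3, 2.13], [-1.5, 1.42], [0.17, 2.43], [-1.26, 4.41], [0.16, 1.93], [-2.52, 2.52]. Speed limits (rad/s): [1.89, 1.89, 2.39, 2.39, 3.01, 3.01, 3.01].

INTERFACE

Orientations are given as a unit quaternion [w, x, y, z].
In Python, from station import bot gives the robot as it stands.
- The arm moves only by the tool send_rows, never from a script. Its argument "deltas" is a list of rows, each a list of 2 entries, a list of its own where there are three numbers: the shift along the tool's x, y, z in cm, then the turn about the tool's z in degrees. In form: [[[tx, ty, tz], spin], ...]. A call has 1 to 20 rows; each row shifts and turns the commanded pose from where the row before left it, along the tool's axes as they then stand; what a row does not reach is not made up. A row lasts 1/8 s, in which the tool goes at most 62.5 mm and 10.7 degrees, less where a joint would pass 70% of its speed; a pose out of reach is approached as far as the arm can. A call with a gripper value outside its range is refused whole. "claw" is the closure, from 0 (fully open) to 1 (shut), set as the call begins (left out, the last holds). The fingers move at their own pace and stop on an object; "squeeze" is the grip in N (left out, the last holds). Time passes only in rows, so rows that do not move let the fingers close. It gives the time, the measured TCP pose, the force and the opening at its end, in the units of the state.
- bot.get_state(): the state, without advancing time (a new reading comes with each control period).
- bot.get_image(name): name is "scene" or "top"; returns the picture (420x560x3 uint8, red, green, blue); there is no depth.
- bot.camera_params(name): a dict with "fx", "fy", "cx", "cy" (pixels), "rvec" (rotation vector, rad) and "tvec" (3), from world to camera coordinates, as OpenCV has them. Camera axes: x right, y down, z forward; pixel columns grow to the right and rows downward; lengths in m; the calibration is good to about 2 mm. A picture is of the moment at which its call begins. camera_params takes no time and is no camera call.
- bot.hand_in(): hands the job in, once; it reports no verdict.
The state is a dict: "time": time; "qpos": joint angles; "qvel": joint speeds; "joint_torque": joint torques, N m; "ee_pos": TCP position; "tcp_rot": TCP orientation; "ft_force": force on the tool from outside, world axes, zero at the start; "moment": the same for the moment, N m; "grip_width": finger opening in m.
Only numpy, scipy, OpenCV 4.12 (cv2) and the standard library are available. Lean on these libraries where they do the work, as an engineer would, in place of code of your own. Each camera call takes 0.05 s, during which the arm holds its last target.

## Working session

There is one attempt and no reset: what is moved stays moved. The work goes in short steps, Python scripts to look and compute and a tool call to move; the robot and the scene stay as the last step left them, time stands still between calls to the robot, and variables do not carry over. Pictures are saved under pics/ and viewed, and the job is handed in when it is done.

Besides the shell and the picture viewer there is one more tool, called after "Request:" as a command line: name --argument value ..., lists and objects as JSON in quotes. send_rows: Moves the arm, as the interface text tells. Its arguments: {"type":"object","properties":{"deltas":{"type":"array"},"claw":{"type":"number"},"squeeze":{"type":"number"}},"required":["deltas"]}

```bash
mkdir -p pics; ls; python3 - <<'E'
from station import bot
import cv2
print(bot.get_state(), bot.nose_length)
for n in ("scene","top"):
    im=bot.get_image(n); cv2.imwrite(f"pics/{n}0.png",im[:,:,::-1]); print(n,bot.camera_params(n))
E
```

```text
pics
{'time': 0.0, 'qpos': array([ 1.18777506,  0.52202092, -0.03629809,  1.59999341,  0.02121644,
        1.02109635, -0.112804  ]), 'qvel': array([ 0.00106125, -0.00055951, -0.00137972, -0.00022298, -0.0017933 ,
        0.00108304,  0.00126111]), 'joint_torque': array([-3.73615912e-04, -9.27118492e+01,  1.97969556e+00, -3.69931591e+01,
        1.78156426e-02,  8.20640184e-03,  3.43261991e-05]), 'ee_pos': array([ 0.19218776, -0.59438255,  0.24172698]), 'tcp_rot': array([-5.48401920e-04,  9.87795035e-01,  1.55758301e-01, -1.41698332e-04]), 'ft_force': array([ 0.55651894, -0.84989403, -0.26101496]), 'moment': array([ 0.03003665, -0.02566731,  0.01261139]), 'grip_width': 0.0852416748805072} 0.011
scene {'fx': 460.5239803705756, 'fy': 460.5239803705756, 'cx': 283.60073428855804, 'cy': 205.96451415913984, 'rvec': array([ 2.1626576 ,  0.57086876, -0.29179182]), 'tvec': array([-0.46554089, -0.10655903,  1.31438712])}
top {'fx': 393.37693621426627, 'fy': 393.37693621426627, 'cx': 279.8461450566584, 'cy': 214.2410765858061, 'rvec': array([ 2.21183217, -2.18222018,  0.0326864 ]), 'tvec': array([0.01425639, 0.53739374, 0.95730236])}
```

View pics/scene0.png

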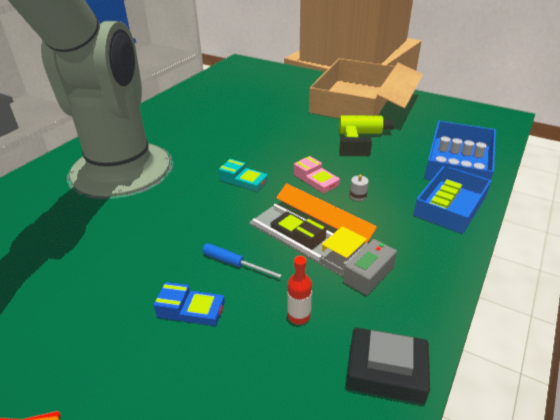

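View pics/top0.png

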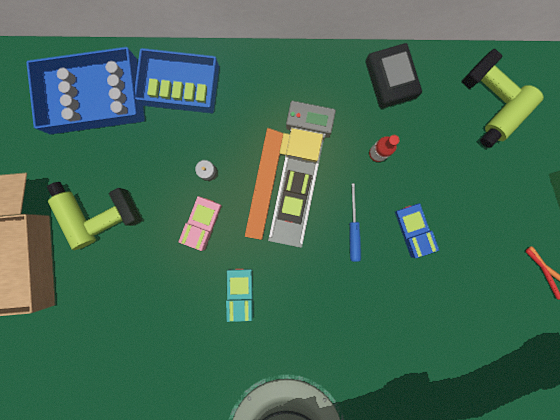

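The scene view shows the dock, with the orange bar on the far side, and the pack in the lane at about (300,228). In the top view the dock runs upwards from (287,240) to the display box at (311,117), with the bar on its left, the motor at (205,170), the bottle at (383,148) and the screwdriver at (354,225). I'll enlarge both.

```bash
python3 - <<'E'
import cv2
im=cv2.imread("pics/top0.png")[95:250,235:345]
cv2.imwrite("pics/topc.png",cv2.resize(im,None,fx=3.85,fy=3.85,interpolation=cv2.INTER_CUBIC)) 
im=cv2.imread("pics/scene0.png")[180:300,245:405]
cv2.imwrite("pics/scenec.png",cv2.resize(im,None,fx=5,fy=5,interpolation=cv2.INTER_CUBIC))
E
```

```text
(no output)
```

View pics/topc.png

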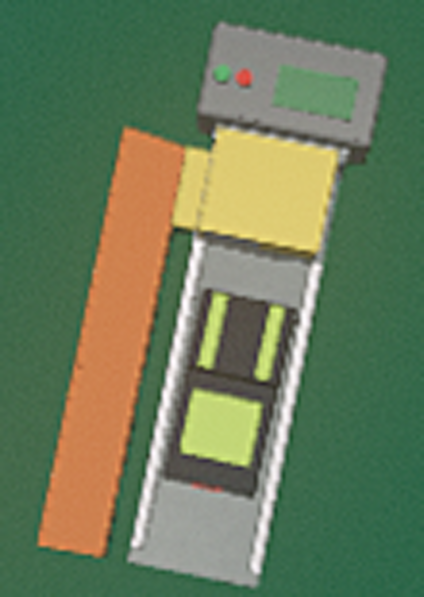

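View pics/scenec.png

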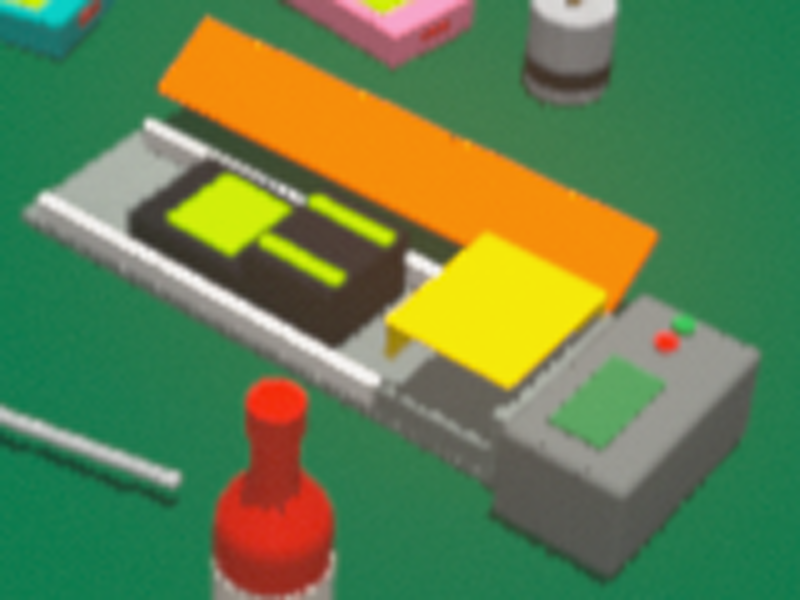

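```bash
cat > h.py <<'E'
import numpy as np, cv2
from scipy.optimize import least_squares
from station import bot
P={n:bot.camera_params(n) for n in("top","scene")}
def proj(n,X):
    p=P[n];K=np.array([[p["fx"],0,p["cx"]],[0,p["fy"],p["cy"]],[0,0,1]])
    return cv2.projectPoints(np.asarray(X,float).reshape(-1,1,3),p["rvec"],p["tvec"],K,None)[0][:,0]
def tw(q,X,z0=0):
    X=np.asarray(X,float)/1000;c,s=np.cos(q[2]),np.sin(q[2])
    return np.c_[q[0]+c*X[:,0]-s*X[:,1],q[1]+s*X[:,0]+c*X[:,1],X[:,2]+z0]
def fit(obs,q0,z0=0):
    # obs: list (cam,X,(u,v) full px)
    def r(q):
        return np.concatenate([(proj(n,tw(q,[X],z0))[0]-uv) for n,X,uv in obs])
    s=least_squares(r,q0,loss="soft_l1"); return s.x,s.fun.reshape(-1,2)
def T(u,v):return np.array([235+(u+.5)/3.85-.5,95+(v+.5)/3.85-.5])
def S(u,v):return np.array([245+(u+.5)/5-.5,180+(v+.5)/5-.5])
E
python3 - <<'E'
from h import *
np.set_printoptions(precision=4,suppress=True)
D=[("top",(-210,96,47),T(38,547)),("top",(-210,57,23),T(104,556)),("top",(55,96,47),T(122,127)),("top",(55,57,23),T(185,147)),
("top",(71,55,50),T(201,115)),("top",(71,-55,50),T(366,147)),("top",(131,-55,50),T(385,55)),("top",(131,55,50),T(219,22)),
("top",(0,-36,52),T(318,252)),("top",(64,-36,52),T(340,150)),("top",(-200,41,19),T(133,548)),
("scene",(-210,96,47),S(208,15)),("scene",(-210,57,23),S(158,88)),("scene",(55,96,47),S(658,236)),
("scene",(131,55,50),S(760,353)),("scene",(71,55,50),S(645,295)),("scene",(131,-55,50),S(622,497)),("scene",(71,-55,50),S(497,425)),
("scene",(0,-36,52),S(388,318)),("scene",(0,38,52),S(490,232)),("scene",(64,38,52),S(605,295)),("scene",(64,-36,52),S(508,388))]
q,f=fit(D,[0.6,0,0]);print("dock",q);print(f.round(1).tolist())
for n in("top","scene"):
    a,_=fit([d for d in D if d[0]==n],[0.6,0,0]);print(n,a)
Pk=[("top",(-60,30,22),T(166,478)),("top",(-60,-30,22),T(253,495)),("top",(60,30,38),T(205,290)),("top",(60,-30,38),T(300,310)),
("scene",(60,30,38),S(407,248)),("scene",(60,-30,38),S(337,300)),("scene",(-60,30,22),S(207,162)),("scene",(-60,-30,22),S(130,212))]
p,f=fit(Pk,[0.5,0,0],.005);print("pack",p);print(f.round(1).tolist())
d=p[:2]-q[:2];c,s=np.cos(q[2]),np.sin(q[2]);print("pack in dock mm",(c*d[0]+s*d[1])*1e3,(-s*d[0]+c*d[1])*1e3,p[2]-q[2])
print("top/scene reproj")
E
```

```text
dock [ 0.6709 -0.0281 -0.1866]
[[-0.5, -0.4], [-0.9, 0.3], [0.1, -0.1], [-0.2, 0.3], [-2.2, -0.5], [0.3, 0.2], [0.2, -0.4], [-1.9, -0.8], [-0.9, 0.3], [-1.3, 0.5], [-1.1, -0.3], [-0.6, 1.0], [-0.6, 1.0], [-0.1, -0.1], [0.8, -0.0], [-0.9, -0.6], [0.2, 0.7], [-0.4, 1.0], [-1.2, 1.6], [-1.5, 1.6], [0.2, 1.3], [-0.0, 1.1]]
top [ 0.6707 -0.0298 -0.1847]
scene [ 0.6703 -0.0251 -0.1939]
pack [ 0.5794 -0.0129 -0.2096]
[[-1.1, -0.6], [0.5, 0.4], [-0.2, -1.0], [-0.3, -0.7], [0.1, -1.9], [-2.8, 1.0], [0.1, -0.8], [-1.5, 1.1]]
pack in dock mm -92.67564415229138 -1.9781544794503607 -0.022986393513091813
top/scene reproj
```

Request:
send_rows --deltas '[[[0,0,0],9.6],[[0,0,0],9.6],[[0,0,0],9.4],[[0,0,0],0]]' --claw 0.24

```text
time: 0.6
ee_pos: [0.1924, -0.5945, 0.242]
tcp_rot: [-0.0, 0.996, -0.093, -0.0]
ft_force: [-0.3, 0.1, 0.6]
grip_width: 0.0648
```

```bash
cat >> h.py <<'E'
Q=np.array([0.6706,-0.0285,-0.1875])
def st():
    s=bot.get_state();d=s["ee_pos"]-[Q[0],Q[1],0];c,n=np.cos(Q[2]),np.sin(Q[2])
    w,x,y,z=s["tcp_rot"];yaw=np.arctan2(2*(x*y+w*z),1-2*(y*y+z*z))
    print("t",round(s["time"],2),"dock mm",np.round([1e3*(c*d[0]+n*d[1]),1e3*(-n*d[0]+c*d[1]),1e3*d[2]],1),"yawerr",round(yaw-Q[2],4),"grip",round(s["grip_width"]*1e3,1),"F",np.round(s["ft_force"],2),"M",np.round(s["moment"],2))
    return s
E
python3 - <<'E'
from h import *
st()
# motor, bottle approx
E
```

```text
t 0.6 dock mm [-364.3 -645.2  242. ] yawerr 0.0022 grip 64.8 F [-0.26  0.07  0.57] M [-0.01 -0.   -0.03]
```

Request:
send_rows --deltas '[[[4.65,-2,0],0],[[4.65,-4,0],0],[[4.65,-4,0],0],[[4.65,-4,0],0],[[0,-4.75,0],0],[[0,-4.75,0],0],[[0,-4.75,0],0],[[0,-4.75,0],0],[[0,-4.75,0],0],[[0,-4.75,0],0],[[0,-4.75,1],0],[[0,-4.75,2],0],[[0,-4.75,2],0],[[0,-4.75,2],0],[[0,-4.75,1],0],[[0,-2,0],0],[[0,0,0],0]]'

```text
time: 2.72
ee_pos: [0.5016, 0.043, 0.1621]
tcp_rot: [-0.0, 0.996, -0.09, -0.0]
ft_force: [0.5, -0.6, -0.1]
grip_width: 0.065
```

```bash
python3 - <<'E'
from h import *
st()
for n in ("scene","top"):
    im=bot.get_image(n); cv2.imwrite(f"pics/{n}1.png",im[:,:,::-1])
im=cv2.imread("pics/scene1.png")[120:300,225:405];cv2.imwrite("pics/s1c.png",cv2.resize(im,None,fx=3.3,fy=3.3,interpolation=cv2.INTER_CUBIC))
E
```

```text
t 2.73 dock mm [-179.4   38.8  162.1] yawerr 0.0076 grip 65.0 F [ 0.5  -0.56 -0.09] M [-0.06 -0.01 -0.01]
```

View pics/s1c.png

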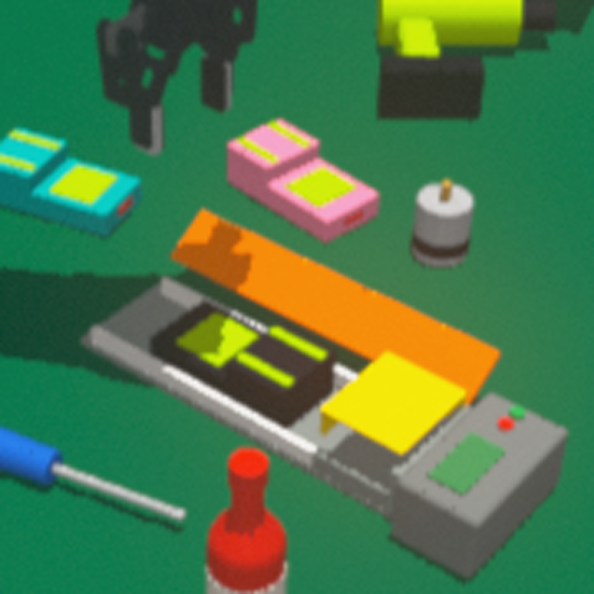

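View pics/top1.png

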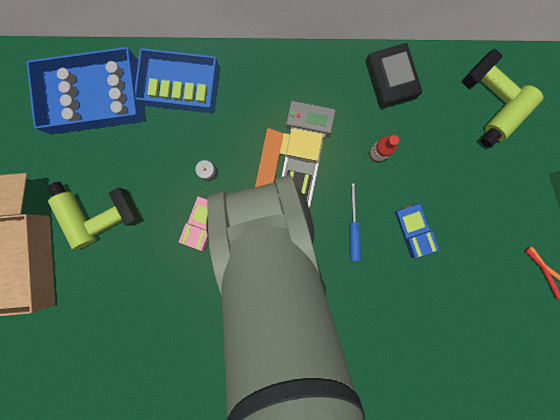

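The arm now hides the near end of the lane in the top view. In the scene view both fingertips are visible, with bottoms at about (148,152) and (217,108) in the crop. I'll compare those with the predicted tip positions.

```bash
python3 - <<'E'
from h import *
for y in(-1.2,79):
  y0=39+(32.5+4)*(1 if y>50 else -1)
  for z in (151,145,140,156):
    for x in (-190,-168): 
        u=proj("scene",tw(Q,[(x,39+(1 if y>50 else -1)*32.5,z),(x,39+(1 if y>50 else -1)*46.5,z)]));print(y,z,x,((u-[225,120]+.5)*3.3).round(0).tolist())
im=cv2.imread("pics/scene1.png")[110:180,240:310];cv2.imwrite("pics/s1d.png",cv2.resize(im,None,fx=8,fy=8,interpolation=cv2.INTER_CUBIC))
E
```

```text
-1.2 151 -190 [[138.0, 153.0], [124.0, 162.0]]
-1.2 151 -168 [[162.0, 165.0], [149.0, 173.0]]
-1.2 145 -190 [[139.0, 161.0], [125.0, 169.0]]
-1.2 145 -168 [[163.0, 172.0], [149.0, 181.0]]
-1.2 140 -190 [[139.0, 167.0], [125.0, 175.0]]
-1.2 140 -168 [[163.0, 178.0], [149.0, 187.0]]
-1.2 156 -190 [[138.0, 147.0], [124.0, 156.0]]
-1.2 156 -168 [[162.0, 158.0], [148.0, 167.0]]
79 151 -190 [[200.0, 116.0], [213.0, 108.0]]
79 151 -168 [[224.0, 126.0], [236.0, 118.0]]
79 145 -190 [[200.0, 123.0], [213.0, 115.0]]
79 145 -168 [[224.0, 133.0], [236.0, 125.0]]
79 140 -190 [[200.0, 129.0], [213.0, 121.0]]
79 140 -168 [[224.0, 139.0], [236.0, 131.0]]
79 156 -190 [[200.0, 110.0], [213.0, 102.0]]
79 156 -168 [[224.0, 120.0], [236.0, 112.0]]
```

View pics/s1d.png

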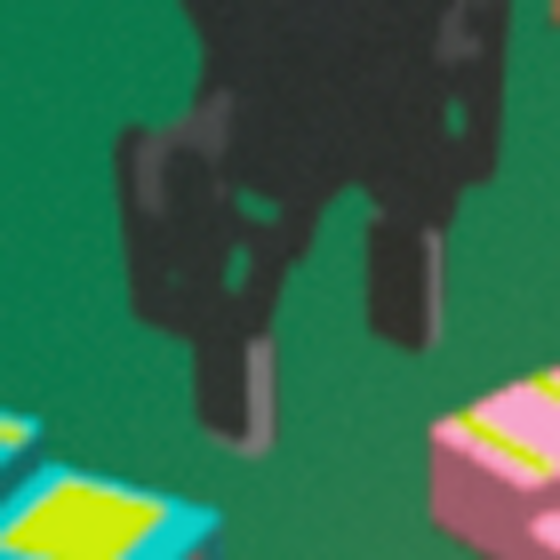

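Seen in the image, the tips sit roughly level with the TCP (z about 161 mm) at this opening. I'll descend in steps and use the force to check.

Request:
send_rows --deltas '[[[0,0.1,2.5],0.2],[[0,0,3],0],[[0,0,3],0],[[0,0,2],0],[[0,0,0.7],0],[[0,0,0],0],[[0,0,0],0]]'

```text
time: 3.7
ee_pos: [0.5018, 0.0403, 0.0511]
tcp_rot: [-0.0, 0.995, -0.095, 0.001]
ft_force: [-0.1, 0.2, -0.2]
grip_width: 0.0651
```

```bash
python3 - <<'E'
from h import *
st()
im=bot.get_image("scene")[:,:,::-1]; cv2.imwrite("pics/scene2.png",im)
cv2.imwrite("pics/s2c.png",cv2.resize(im[150:290,235:405],None,fx=4.2,fy=4.2,interpolation=cv2.INTER_CUBIC))
E
```

```text
t 3.7 dock mm [-178.6   36.1   51.1] yawerr -0.0025 grip 65.1 F [-0.06  0.18 -0.18] M [-0.03  0.   -0.03]
```

View pics/s2c.png

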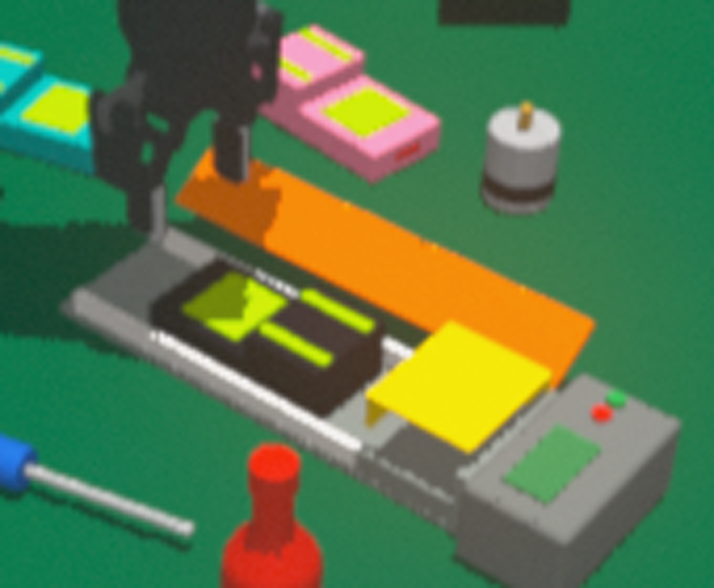

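The tips are above the bar and the lane, clear of the tail and not touching yet. I'll lower further.

Request:
send_rows --deltas '[[[0,0,0.6],0],[[0,0,0.6],0],[[0,0,0.4],0],[[0,0,0],0],[[0,0,0],0]]'

```text
time: 4.38
ee_pos: [0.5014, 0.0406, 0.0344]
tcp_rot: [-0.0, 0.995, -0.095, 0.0]
ft_force: [0.4, 1.2, 3.9]
grip_width: 0.0649
```

Request:
send_rows --deltas '[[[0,0,0.4],0],[[0,0,0.3],0],[[0,0,0.3],0],[[0,0,0],0],[[0,0,0],0]]'

```text
time: 5.0
ee_pos: [0.5016, 0.0408, 0.0245]
tcp_rot: [-0.0, 0.996, -0.095, 0.0]
ft_force: [0.4, 1.7, 5.7]
grip_width: 0.0646
```

```bash
python3 - <<'E'
from h import *
st()
im=bot.get_image("scene")[:,:,::-1]; cv2.imwrite("pics/scene3.png",im)
cv2.imwrite("pics/s3c.png",cv2.resize(im[150:290,235:405],None,fx=4.2,fy=4.2,interpolation=cv2.INTER_CUBIC))
E
```

```text
t 5.0 dock mm [-178.9   36.6   24.5] yawerr -0.0022 grip 64.6 F [0.39 1.71 5.71] M [ 0.57 -0.1  -0.01]
```

View pics/s3c.png

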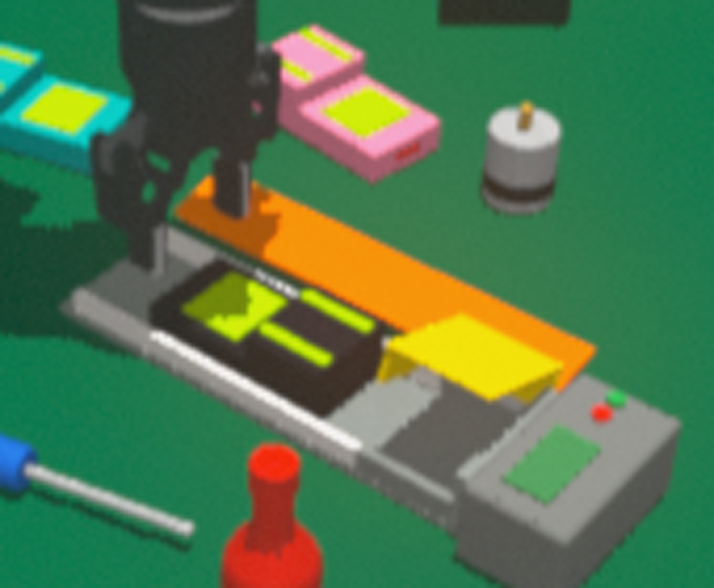

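```bash
cat >> h.py <<'E'
def ang(obs):
    def pt(X,t):
        x,y,z=X;y-=38;z-=22
        return (x,38+y*np.cos(t)+z*np.sin(t),22+z*np.cos(t)-y*np.sin(t))
    for t in np.arange(0,.7,.1): pass
    r=lambda v:np.concatenate([proj("scene",tw(Q,[pt(X,v[0])]))[0]+v[1:]-uv for X,uv in obs])
    s=least_squares(r,[.3,0,0],loss="soft_l1");return s.x,s.fun.round(1)
E
python3 - <<'E'
from h import *
def C(u,v):return np.array([235+(u+.5)/4.2-.5,150+(v+.5)/4.2-.5])
pl=[(0,-36,52),(0,38,52),(64,38,52),(64,-36,52)]
print(ang(list(zip(pl,[C(369,391),C(452,322),C(551,374),C(470,452)]))))  # closed (s2c)
print(ang(list(zip(pl,[C(385,348),C(462,314),C(563,365),C(490,400)]))))
E
```

```text
(array([ 0.01107514,  0.84013953, -1.26808272]), array([-0.7,  0.5, -0.4,  0. ,  0.7, -0. ,  0.4, -0.5]))
(array([ 0.32429853,  0.99610777, -1.72378163]), array([-0.2, -0.4, -0.3, -0. ,  0.2,  0. ,  0.2,  0.4]))
```

Request:
send_rows --deltas '[[[0,0,0.3],0],[[0,0,0.2],0],[[0,0,0.2],0],[[0,0,0],0],[[0,0,0],0],[[0,0,0],0]]'

```text
time: 5.8
ee_pos: [0.5015, 0.0401, 0.0176]
tcp_rot: [0.0, 0.995, -0.095, 0.0]
ft_force: [-0.9, -2.5, 9.8]
grip_width: 0.065
```

```bash
python3 - <<'E'
from h import *
st()
im=bot.get_image("scene")[:,:,::-1]; cv2.imwrite("pics/scene4.png",im)
cv2.imwrite("pics/s4c.png",cv2.resize(im[150:290,235:405],None,fx=4.2,fy=4.2,interpolation=cv2.INTER_CUBIC))
E
```

```text
t 5.8 dock mm [-178.9   35.9   17.6] yawerr -0.0028 grip 65.0 F [-0.87 -2.53  9.82] M [-0.17  0.08 -0.02]
```

View pics/s4c.png

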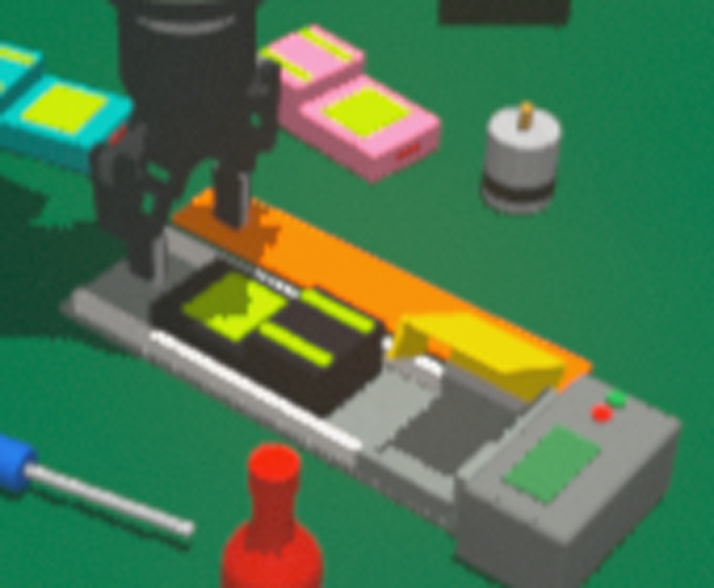

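```bash
python3 - <<'E'
from h import *
im=cv2.imread("pics/scene4.png")[170:270,300:400]
out=[]
for t in(.4,.47,.55):
    k=cv2.resize(im,None,fx=5,fy=5,interpolation=cv2.INTER_CUBIC)[150:450,50:400].copy() if 0 else cv2.resize(im,None,fx=6,fy=6,interpolation=cv2.INTER_CUBIC)
    def pt(x,y,z):
        y-=38;z-=22
        return (x,38+y*np.cos(t)+z*np.sin(t),22+z*np.cos(t)-y*np.sin(t))
    for L,c in (([(0,-36,52),(0,38,52),(64,38,52),(64,-36,52)],(255,0,0)),([(0,-34,50),(0,-34,31),(0,0,31),(0,0,50)],(0,0,255)),([(55,57,23),(55,96,47),(-30,96,47)],(255,255,255))):
        u=proj("scene",tw(Q,[pt(*X) for X in L]))+[.9,-1.5]
        cv2.polylines(k,[np.int32((u-[300,170]+.5)*6).reshape(-1,1,2)],c[0]!=255 or c[1]==0,c,1)
    out.append(k[60:460,80:480][:, :400])
o=np.hstack(out);cv2.imwrite("pics/ov4.png",cv2.resize(o,(798,266)));cv2.imwrite("pics/ov4b.png",np.vstack([np.hstack(out[1:])]))
E
```

```text
(no output)
```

View pics/ov4b.png

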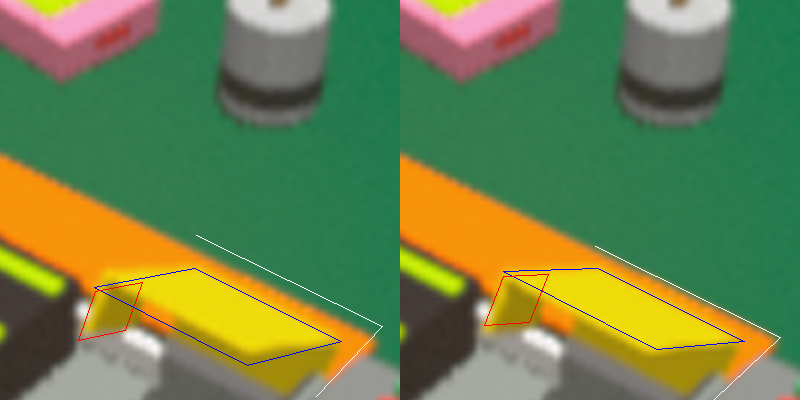

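View pics/ov4.png

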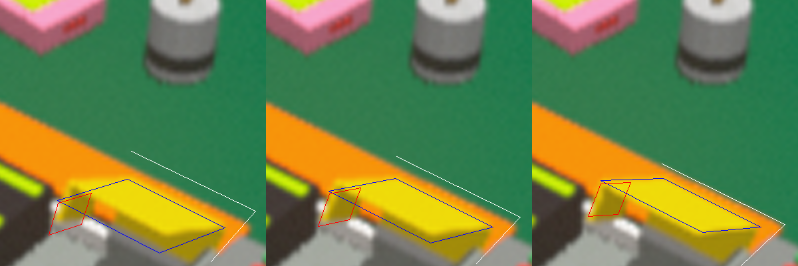

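The overlay matches fully open, about 0.55 rad and resting on the stop. I'll ease up about 1.3 mm to get to roughly 0.5 rad, then start pushing steadily.

Request:
send_rows --deltas '[[[0,0,-0.13],0],[[0.5,0,0],0],[[0.5,0,0],0],[[0.4,0,0],0],[[0.4,0,0],0],[[0.4,0,0],0],[[0.4,0,0],0],[[0.4,0,0],0]]'

```text
time: 6.85
ee_pos: [0.5295, 0.0349, 0.0186]
tcp_rot: [0.0, 0.996, -0.095, -0.001]
ft_force: [-7.8, 1.1, 11.0]
grip_width: 0.0649
```

```bash
python3 - <<'E'
from h import *
st()
im=bot.get_image("scene")[:,:,::-1]; cv2.imwrite("pics/scene5.png",im)
cv2.imwrite("pics/s5c.png",cv2.resize(im[150:290,235:405],None,fx=4.2,fy=4.2,interpolation=cv2.INTER_CUBIC))
E
```

```text
t 6.85 dock mm [-150.5   36.    18.6] yawerr -0.0021 grip 64.9 F [-7.82  1.1  11.  ] M [0.46 1.74 0.06]
```

View pics/s5c.png

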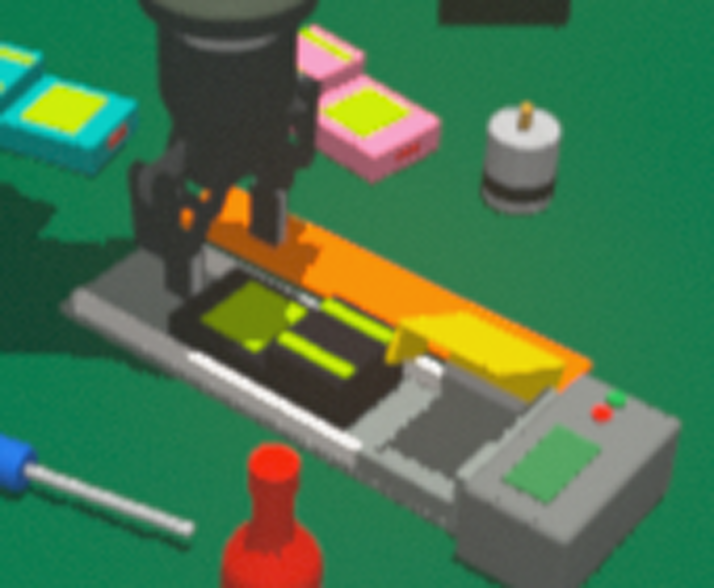

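The pack is moving with the flap held open and has stayed straight. I'll keep pushing.

Request:
send_rows --deltas '[[[0.4,0,0],0],[[0.4,0,0],0],[[0.4,0,0],0],[[0.4,0,0],0],[[0.4,0,0],0],[[0.4,0,0],0],[[0.4,0,0],0],[[0.4,0,0],0],[[0.4,0,0],0]]'

```text
time: 8.02
ee_pos: [0.5649, 0.0282, 0.0185]
tcp_rot: [0.0, 0.996, -0.095, -0.001]
ft_force: [-8.3, 1.4, 10.0]
grip_width: 0.0648
```

```bash
python3 - <<'E'
from h import *
st()
im=bot.get_image("scene")[:,:,::-1]; cv2.imwrite("pics/scene6.png",im)
cv2.imwrite("pics/s6c.png",cv2.resize(im[150:290,235:405],None,fx=4.2,fy=4.2,interpolation=cv2.INTER_CUBIC))
E
```

```text
t 8.03 dock mm [-114.4   36.    18.5] yawerr -0.002 grip 64.8 F [-8.3   1.41  9.95] M [0.5  1.74 0.04]
```

View pics/s6c.png

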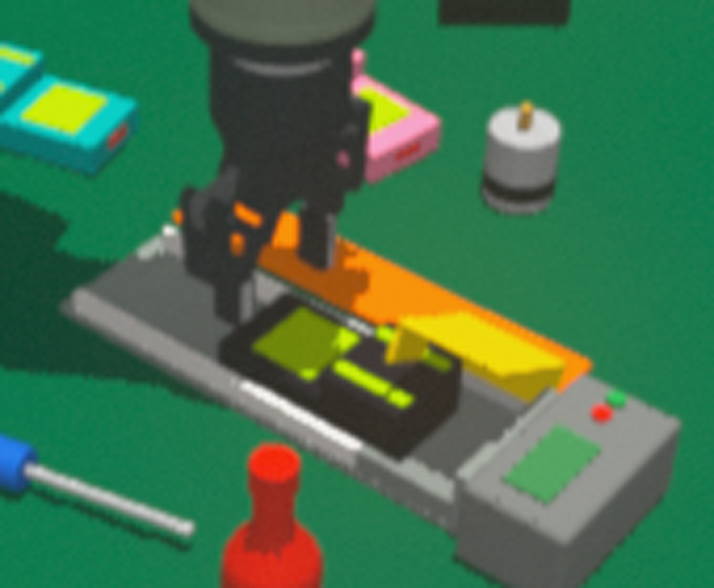

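The head is going under the open flap. About 43 mm remain.

Request:
send_rows --deltas '[[[0.4,0,0],0],[[0.4,0,0],0],[[0.4,0,0],0],[[0.4,0,0],0],[[0.4,0,0],0],[[0.4,0,0],0],[[0.4,0,0],0],[[0.4,0,0],0],[[0.3,0,0],0]]'

```text
time: 9.2
ee_pos: [0.5994, 0.0216, 0.0185]
tcp_rot: [0.0, 0.996, -0.095, -0.001]
ft_force: [-7.9, 0.7, 9.3]
grip_width: 0.0645
```

Request:
send_rows --deltas '[[[0.2,0,0],0],[[0.2,0,0],0]]'

```text
time: 9.45
ee_pos: [0.6032, 0.0208, 0.0185]
tcp_rot: [0.0, 0.996, -0.095, -0.001]
ft_force: [-7.8, 0.5, 9.3]
grip_width: 0.0653
```

```bash
python3 - <<'E'
from h import *
st()
im=bot.get_image("scene")[:,:,::-1]; cv2.imwrite("pics/scene7.png",im)
cv2.imwrite("pics/s7c.png",cv2.resize(im[150:290,235:405],None,fx=4.2,fy=4.2,interpolation=cv2.INTER_CUBIC))
E
```

```text
t 9.45 dock mm [-75.4  35.9  18.5] yawerr -0.0022 grip 65.3 F [-7.76  0.52  9.3 ] M [0.46 1.66 0.02]
```

View pics/s7c.png

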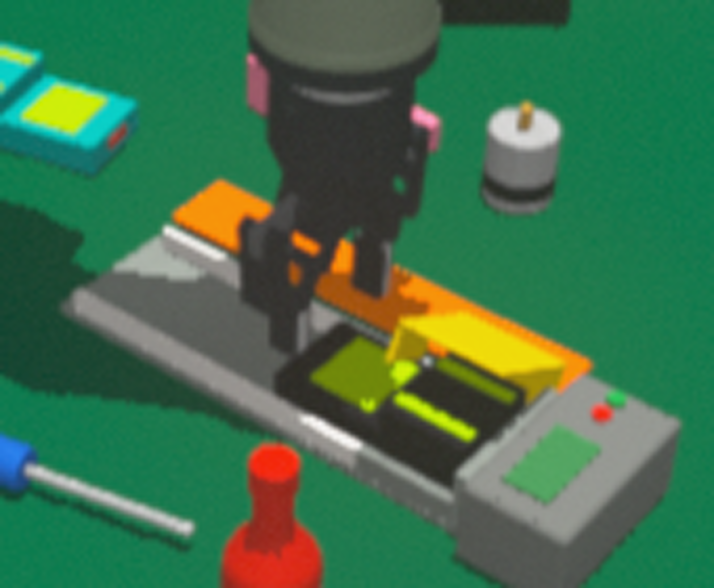

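It's close to home. From here I'll push in small steps and watch for the force to rise.

Request:
send_rows --deltas '[[[0.15,0,0],0],[[0.15,0,0],0]]'

```text
time: 9.75
ee_pos: [0.6062, 0.0203, 0.0186]
tcp_rot: [0.0, 0.996, -0.095, -0.001]
ft_force: [-7.1, 2.1, 9.2]
grip_width: 0.0651
```

Request:
send_rows --deltas '[[[0.1,0,0],0],[[0.1,0,0],0]]'

```text
time: 10.0
ee_pos: [0.6076, 0.02, 0.0185]
tcp_rot: [0.0, 0.996, -0.095, -0.002]
ft_force: [-14.5, 2.4, 15.2]
grip_width: 0.0652
```

Request:
send_rows --deltas '[[[0.1,0,0],0],[[0,0,0],0]]'

```text
time: 10.25
ee_pos: [0.6076, 0.02, 0.0184]
tcp_rot: [0.0, 0.995, -0.095, -0.003]
ft_force: [-16.7, 4.6, 17.2]
grip_width: 0.0649
```

```bash
python3 - <<'E'
from h import *
st()
im=bot.get_image("scene")[:,:,::-1]; cv2.imwrite("pics/scene8.png",im)
cv2.imwrite("pics/s8c.png",cv2.resize(im[190:290,275:405],None,fx=5.5,fy=5.5,interpolation=cv2.INTER_CUBIC))
E
```

```text
t 10.25 dock mm [-70.9  36.   18.4] yawerr -0.0024 grip 64.9 F [-16.71   4.64  17.19] M [ 0.67  3.57 -0.37]
```

View pics/s8c.png

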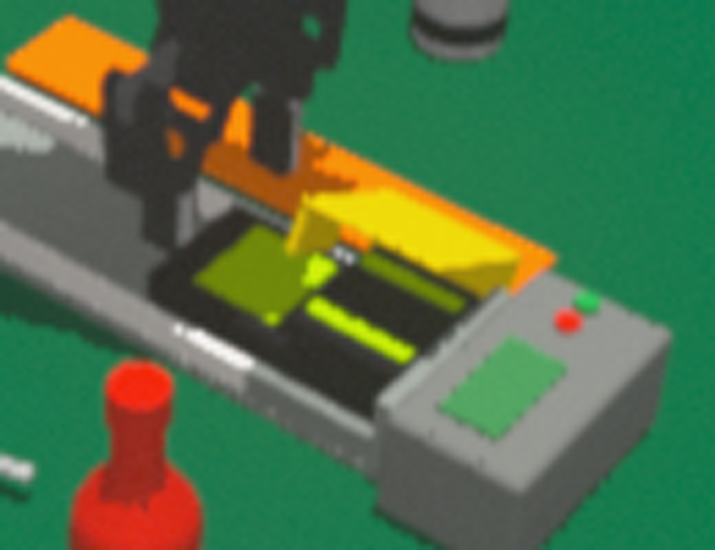

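The pack is home: it stopped moving and the force rose from 8 to 17 N. I'll back off from the tail and then let the flap close by rising slowly.

Request:
send_rows --deltas '[[[-0.3,0,0],0],[[-0.4,0,0],0],[[-0.4,0,0],0],[[0,0,-0.3],0],[[0,0,-0.4],0],[[0,0,-0.4],0],[[0,0,-0.4],0],[[0,0,-0.4],0],[[0,0,-0.5],0],[[0,0,-0.6],0],[[0,0,-1.5],0],[[0,0,-3],0],[[0,0,-3],0],[[0,0,0],0]]'

```text
time: 12.05
ee_pos: [0.6008, 0.0218, 0.1265]
tcp_rot: [-0.0, 0.995, -0.095, 0.002]
ft_force: [0.4, 0.4, -0.7]
grip_width: 0.0644
```

Request:
send_rows --deltas '[[[-2,0,-2],0],[[-4,0,-2],0],[[-4,0,-1],0],[[0,0,0],0],[[0,0,0],0]]'

```text
time: 12.68
ee_pos: [0.5018, 0.0405, 0.1737]
tcp_rot: [-0.0, 0.996, -0.095, 0.0]
ft_force: [1.1, -0.5, -0.7]
grip_width: 0.0648
```

```bash
python3 - <<'E'
from h import *
st()
for n in ("scene","top"):
    im=bot.get_image(n)[:,:,::-1]; cv2.imwrite(f"pics/{n}9.png",im)
    im=im[190:290,275:405] if n=="scene" else im[95:250,235:345]
    cv2.imwrite(f"pics/{n}9c.png",cv2.resize(im,None,fx=5.5 if n=="scene" else 3.85,fy=5.5 if n=="scene" else 3.85,interpolation=cv2.INTER_CUBIC))
E
```

```text
t 12.68 dock mm [-178.7   36.4  173.7] yawerr -0.0023 grip 64.8 F [ 1.09 -0.47 -0.7 ] M [ 0.02  0.01 -0.02]
```

View pics/scene9c.png

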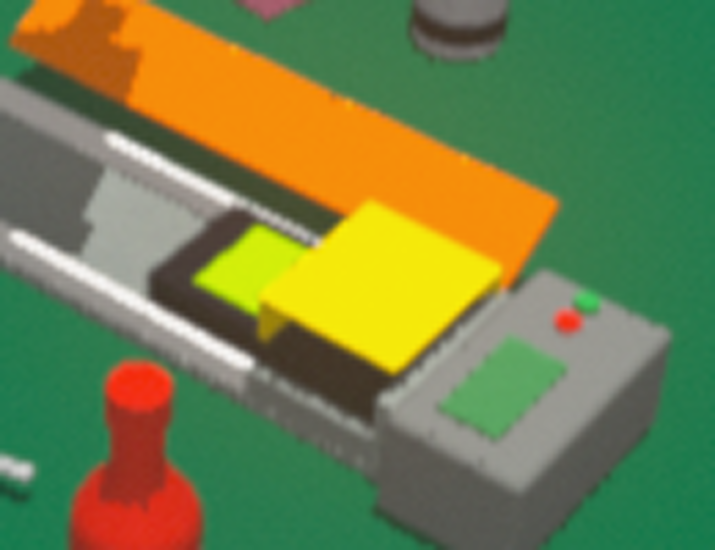

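View pics/top9.png

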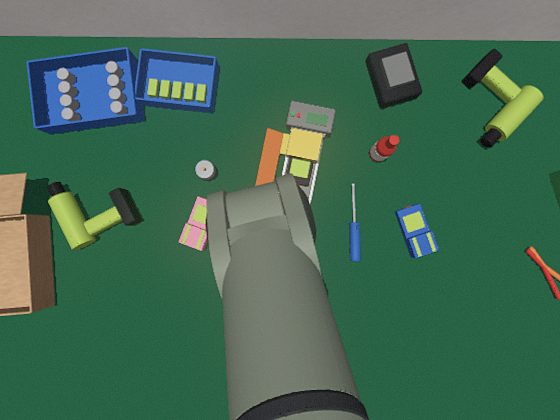

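The flap is shut and the bystanders look unmoved. The tail corners, at (150,270) and (240,207) in the crop, are in the same place as when the pack was pressed home. One numeric check of the pack's pose before handing in.

```bash
python3 - <<'E'
from h import *
def C(u,v):return np.array([275+(u+.5)/5.5-.5,190+(v+.5)/5.5-.5])
for X in [(-60,30,27),(-60,-30,27)]:
    print(((proj("scene",tw(Q,[X]))+[.9,-1.4]-[275,190]+.5)*5.5).round(0))
def C2(u,v):return C(u,v)-[.9,-1.4]
p,f=fit([("scene",(-60,30,22),C2(240,207)),("scene",(-60,-30,22),C2(150,270)),],[.67,-.03,-.187],.005)
d=p[:2]-Q[:2];c,s=np.cos(Q[2]),np.sin(Q[2]);print("pack in dock",(c*d[0]+s*d[1])*1e3,(-s*d[0]+c*d[1])*1e3,p[2]-Q[2])
a=cv2.imread("pics/top0.png").astype(int);b=cv2.imread("pics/top9.png").astype(int)
for n,(x0,x1,y0,y1) in dict(bottle=(365,405,130,165),motor=(190,220,158,182),driver=(346,364,180,265)).items(): print(n,abs(a-b)[y0:y1,x0:x1].mean().round(2))
E
```

```text
[[237. 198.]]
[[147. 271.]]
pack in dock 2.7825730801992448 -3.2602066322310694 -0.03436084941160478
bottle 3.08
motor 3.22
driver 3.23
```

```bash
python3 - <<'E'
from h import *
print(bot.hand_in()); st()
E
```

```text
the job is handed in; nothing more can be done
None
the job is handed in; nothing more can be done
```

The pack is home against the back stop with the flap shut behind its head, and I handed the job in at about 12.8 s of the 48 s allowed. No verdict was reported.

**How it went:** With the jaws 65 mm apart, one fingertip pressed the thumb bar down and held the flap at about 0.5 rad. The other slid the tail along the lane at about 30 mm/s. The pack stopped when the fingertip reached the expected home position, and the push force rose from about 8 N to 17 N. I backed the fingertips 11 mm off the tail, then rose so the flap closed.

**Last checks:**
- **Flap:** it looks shut in the scene picture. I did not measure the closed angle at the end.
- **Pack:** its tail is in the same place as when it was pressed home. A fit to only two tail corners put it at dock x about +3 mm, y about -3 mm and yaw about -0.03 rad. That x would be just past the stop, so I take it as camera error of a few mm and rely on the contact force for "home".
- **Bystanders:** the bottle, motor and screwdriver look unmoved in the top view; an image comparison with the start shows only small differences.
- **Arm:** it stood clear of everything, with only about 1 N on the force sensor.

**Disagreements:** Part of the display box's outline was about 2 pixels off in the dock fit. The fingertips also stood about 10 mm farther back than `bot.nose_length` suggests at this jaw opening, so I set the height from the bar's contact force and the flap angle seen in the picture.

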